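# Vent the inspection stage and draw the slide cassette

### The arm

A 6-joint arm with a two-finger parallel gripper is mounted at the origin on the work surface. World frame = base frame: x ahead of the robot, y to its left, z up, the work surface at z = 0. Lengths are in m, angles in rad, forces in N, time in s.
With the tool pointing down it reaches from about 0.375 to 0.9 m from the base axis. Payload 3.1 kg.
Tool frame: the origin (TCP) lies at the very end of the fingers, on their centre line; the grasp point (between the pads) lies 19 mm behind it (tcp_to_grasp is the distance from the TCP to the grasp point, in m); z points along the fingers, y is the direction in which the jaws open and shut (so a half turn about z gives the same grasp; the last joint's range is limited). The gripper opens to 85 mm and grips with 20 to 120 N. Pads are 22 mm wide; open, the fingers measure 114 mm over their backs; the gripper's body (76 mm by 85 mm) begins 54 mm behind the grasp point. The pads swing forward as they close: fully open they stand 13 mm farther back than shut.
Start: joints at [-1.395, 0.527, 1.433, -0, 1.181, -0.178], TCP at [0.217, -0.586, 0.231] pointing down, gripper open.
Joint ranges: [-3.08, 3.08], [-0.75, 2.2], [0.22, 2.44], [-1.43, 4.57], [0, 2.65], [-2.85, 2.85]. Speed limits (rad/s): [2.79, 2.79, 3.14, 3.14, 3.14, 3.14].

### API

Orientations are given as a unit quaternion [x, y, z, w].
In Python, from station import sense, snapshot, camera_info, sign_off, tcp_to_grasp gives the robot as it stands.
- The arm moves only by the shell command python3 -m inch 'ROWS' [FORCE]. ROWS is JSON, a list of rows, each a list of 3 entries, a list of its own where there are three numbers: the closure, from -1 (fully open) to 1 (shut), so that 0 is half open, then the shift along the tool's x, y, z normalised to -1 to 1, where 1 is 10 cm, then the turn, a rotation vector about the tool's x, y, z normalised to -1 to 1, where 1 is 360 degrees. In form: [[jaw, [dx, dy, dz], [ax, ay, az]], ...]. A call has 1 to 20 rows; each row is the pose to reach, as a shift and turn from the pose commanded when the call began, along the tool's axes at that moment, turning the shorter way round; what a row does not reach only later rows make up. A row lasts 1/10 s, in which the tool goes at most 50 mm and 8.59 degrees, less where a joint would pass 70% of its speed; a pose out of reach is approached as far as the arm can. A call with a number of a shift or a turn outside -1 to 1 is refused whole. A call with a gripper value outside its range is refused whole. The fingers move at their own pace and stop on an object; FORCE is the grip in N (left out, the last holds). Time passes only in rows, so rows that repeat a pose let the fingers close. It gives the time, the measured TCP pose, the force and the opening at its end, in the units of the state.
- sense(): the state, without advancing time (a new reading comes with each control period).
- snapshot(name): name is "scene" or "top"; returns (picture, depth): 480x640x3 uint8, blue, green, red; 480x640 float32, m along the optical axis (not along the pixel's ray), 0 where there is no reading.
- camera_info(name): a dict with "K" (3x3 intrinsics, pixels), "origin" and "orientation" of the camera in the world. Camera axes: x right, y down, z forward; pixel columns grow to the right and rows downward; lengths in m; the calibration is good to about 2 mm. A picture is of the moment at which its call begins. camera_info takes no time and is no camera call.
- sign_off(): hands the job in, once; it reports no verdict.
The state is a dict: "t": time; "q": joint angles; "qd": joint speeds; "tau": joint torques, N m; "tcp_pos": TCP position; "tool_rot": TCP orientation; "force": force on the tool from outside, world axes, zero at the start; "ft_torque": the same for the moment, N m; "finger_gap": opening from 0.0 (shut) to 1.0 (fully open).
Only numpy, scipy, OpenCV 4.12 (cv2) and the standard library are available. Lean on these libraries where they do the work, as an engineer would, in place of code of your own. Each camera call takes 0.05 s, during which the arm holds its last target.

### The job

Release the slide cassette from the inspection stage: first swing the vacuum valve's red-handled lever upright (its vent position) and leave it there, then pinch the cassette's two orange side catches fully in and lift the cassette, kept level, about 10 cm straight up out of its nest. Finish while still holding it there by the pinched catches, motionless and touching nothing but the gripper; do not disturb the lens, jar and box standing nearby.

Things in the scene. Friction and masses are not known exactly. Their poses are not given: they have to be found in the camera images.
- lever (a joint): Angle of the vacuum valve's lever about its hinge, rad: 0 = upright (vent), negative = leaning towards the valve's -x side (about the robot's side), positive = leaning to its +x side; travel -0.75 to 0.75. It starts leaning to -x by 0.35 to 0.7. Friction holds it wherever it is left; about 2 N at the handle moves it.
- lever_grip (a point): Centre of the lever's red handle: a cylinder 20 mm in diameter and 28 mm long lying along y (parallel to the hinge), at the top of a thin steel stem of 8 mm diameter, 85 mm from the hinge axis. Its axes turn with the lever: y along handle and hinge, z from the hinge to the handle. The handle can be taken from above with a finger at each flat end (closing along y).
- lever_hinge (a point): Centre of the lever's hinge, 60 mm above the bench, between two small cheeks (36 mm over both, top 69 mm above the bench) on the fixed blue valve block (64 x 44 mm, top 48 mm above the bench; base plate 90 x 60 mm). Axes are the valve's, which stands at any yaw up to 0.4 rad: y along the hinge, z up, x the way the lever's top moves as its angle grows.
- nest_seat (a point): Centre of the nest floor on top of the fixed black and silver inspection stage (150 x 130 mm footprint), 60 mm above the bench; z up, axes those of the stage. Two black rails along x, at y = -33 to -52 mm and 33 to 52 mm, stand 17 mm above this floor; in mid-length each has a lip under which a catch tooth hooks. Stops 10 mm high stand at x = -47 and 47 mm.
- cassette_mid (a point): Point in the middle of the loose white slide cassette, 28 mm above its underside (28 mm above the nest floor when seated); axes as the stage's when seated, z up. Body 90 mm (x) x 30 mm (y) x 46 mm high, with two feet 62 mm wide (y), 8 mm high at its x ends, which have 2 mm of side play in the nest; green slide edges show on top, to 51 mm. 0.17 to 0.35 kg. It lifts, straight up, only with both catches in; 20 mm frees it.
- catch_left_pad (a point): Centre of the grip area on the outer face of the orange catch on the cassette's +y side; moves with the catch. The catch is an upright blade 26 mm wide (x), 5 mm thick, its top 56 mm above the cassette's underside, this point 40 mm above it. With the catches out the two outer faces are 60 mm apart, at y = 30 and -30 mm of the cassette; fully pinched 44 mm. The face is free from 17 mm above the nest floor (rail top) upwards.
- catch_right_pad (a point): The same point on the orange catch on the cassette's -y side.
- catch_left (a joint): How far the +y catch is pushed in, m: 0 = sprung out (its tooth hooks 5 mm under the nest's lip), 0.008 = fully in, at its stop. The spring gives 2.5 N when out and 6.5 N fully in.
- catch_right (a joint): How far the -y catch is pushed in, m: as for the +y catch.
- spare_lens: Bystander: loose black spare lens, 48 mm across, 56 mm high; origin at the centre of its underside.
- swab_jar: Bystander: loose amber jar, 52 mm across, 65 mm high; origin at the centre of its underside.
- chip_box: Bystander: loose flat blue box 75 x 55 x 22 mm; origin at the centre of its underside.

How it is judged:
By the outcome, as a careful person would: the job done as asked, in the order asked, and still so for the second after the job is handed in, while the arm keeps its last pose, push and grip.
It also fails if it takes over 43 s, if anything falls off the work surface, if the arm or the gripper's body presses on something with over 40 N, if the wrist force passes 120 N, or if a joint passes its speed limit or range.

## Working session

There is one attempt and no reset: what is moved stays moved. The work goes in short steps, Python scripts to look and compute and a shell command to move; the robot and the scene stay as the last step left them, time stands still between calls to the robot, and variables do not carry over. Pictures are saved under pics/ and viewed, and the job is handed in when it is done.

```bash
ls; mkdir -p pics; python3 - <<'E'
from station import *
import cv2,numpy as np
s=sense();print(s)
print(tcp_to_grasp)
for n in("scene","top"):
    p,d=snapshot(n);cv2.imwrite(f"pics/{n}0.png",p);np.save(f"{n}0.npy",d);print(n,camera_info(n),(d>0).mean())
E
```

```text
pics
{'t': 0.0, 'q': array([-1.39552646e+00,  5.28444245e-01,  1.43390330e+00,  9.70682620e-06,
        1.18139489e+00, -1.78509395e-01]), 'qd': array([-0.00126634, -0.00088133, -0.00058785,  0.00021712, -0.00104235,
        0.00093612]), 'tau': array([ 8.95195990e-04, -4.42347944e+01, -1.78021055e+01, -1.82599242e-04,
        8.29073426e-03,  1.19605642e-05]), 'tcp_pos': array([ 0.21642662, -0.58557049,  0.23034677]), 'tool_rot': array([ 9.84395538e-01,  1.75966673e-01,  6.22914754e-06, -1.07487973e-03]), 'force': array([ 0.12934216, -0.31339226,  0.29304966]), 'ft_torque': array([ 0.00650464,  0.04379296, -0.0323244 ]), 'finger_gap': 1.002021296934243}
0.0187
scene {'K': array([[561.9917225 ,   0.        , 322.70549498],
       [  0.        , 561.9917225 , 251.45899114],
       [  0.        ,   0.        ,   1.        ]]), 'origin': array([1.13378366, 0.77502423, 0.72378626]), 'orientation': array([ 0.27025748,  0.84634101, -0.43733278, -0.13931202])} 0.9943619791666667
top {'K': array([[492.39426723,   0.        , 312.38373474],
       [  0.        , 492.39426723, 233.84633751],
       [  0.        ,   0.        ,   1.        ]]), 'origin': array([0.58056807, 0.05653073, 1.13011782]), 'orientation': array([ 0.71553956, -0.69760928,  0.02167502, -0.02957389])} 0.9961881510416667
```

View pics/scene0.png

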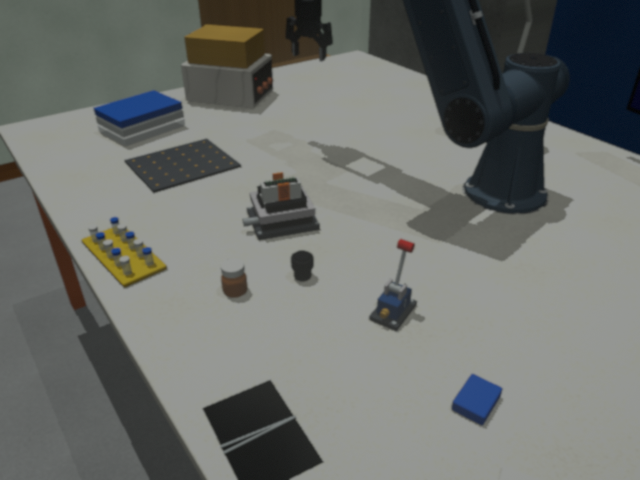

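View pics/top0.png

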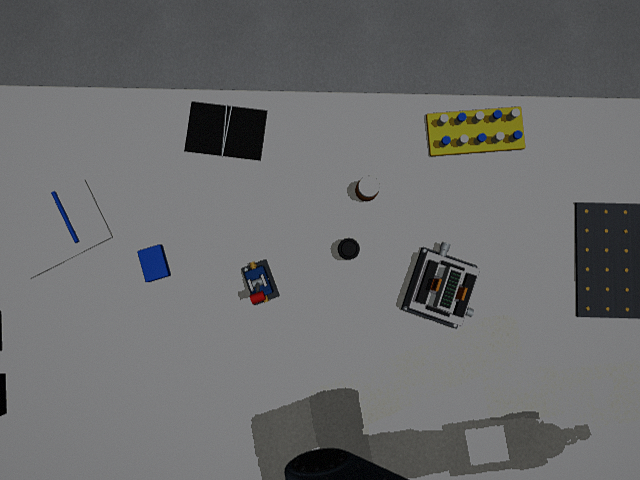

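The scene view shows the lever (red handle at about 405,245) and the stage with the cassette (280,195). In the top view the lever handle is at (258,298), the cassette at (450,290), the lens at (348,249), the jar at (367,188) and the box at (154,263). Next I'll measure them.

```bash
cat > h.py <<'E'
import cv2,numpy as np
from scipy.spatial.transform import Rotation as R
from station import *
def ray(n,uv):
    c=camera_info(n);uv=np.atleast_2d(uv).astype(float)
    d=np.c_[uv,np.ones(len(uv))]@np.linalg.inv(c["K"]).T
    return np.array(c["origin"]),d@R.from_quat(c["orientation"]).as_matrix().T
def onz(n,uv,z):
    o,d=ray(n,uv);return o+d*((z-o[2])/d[:,2:])
def cloud(n,m,depth):
    v,u=np.nonzero(m&(depth>0));o,d=ray(n,np.c_[u,v]);return o+d*depth[v,u][:,None],np.c_[u,v]
def two(uv1,uv2,n1="top",n2="scene"):
    o1,d1=ray(n1,uv1);o2,d2=ray(n2,uv2);d1=d1[0];d2=d2[0]
    A=np.c_[d1,-d2];t=np.linalg.lstsq(A,o2-o1,rcond=None)[0]
    a=o1+d1*t[0];b=o2+d2*t[1];return (a+b)/2,np.linalg.norm(a-b)
def masks(p):
    h=cv2.cvtColor(p,cv2.COLOR_BGR2HSV);H,S,V=[h[...,i].astype(int) for i in range(3)]
    return dict(red=((H<5)|(H>174))&(S>170)&(V>70),orange=(H>=5)&(H<14)&(S>150)&(V>60),
      blue=(H>100)&(H<125)&(S>120),green=(H>40)&(H<90)&(S>60))
E
python3 - <<'E'
from h import *
for n in("top","scene"):
    p=cv2.imread(f"pics/{n}0.png");d=np.load(f"{n}0.npy")
    for k,m in masks(p).items():
        nn,l,st,ce=cv2.connectedComponentsWithStats(m.astype(np.uint8))
        for i in range(1,nn):
            if st[i,4]>=25:
                P,_=cloud(n,l==i,d)
                print(n,k,st[i],ce[i].round(1),np.median(P,0).round(4) if len(P) else None,P[:,2].max().round(4))
c=cv2.imread("pics/top0.png")
a=cv2.resize(c[220:340,220:300],None,fx=5,fy=5,interpolation=2);b=cv2.resize(c[230:340,390:490],None,fx=4,fy=4,interpolation=2)
cv2.imwrite("pics/c1.png",a);cv2.imwrite("pics/c2.png",b)
c=cv2.imread("pics/scene0.png");cv2.imwrite("pics/c3.png",np.hstack([cv2.resize(c[165:240,235:335],None,fx=4,fy=4,interpolation=2),cv2.resize(c[230:330,360:425],(260,300),interpolation=2)[:300]]))
E
```

```text
top red [250 292  15  11 113] [257.1 297.3] [0.5233 0.175  0.1474] 0.1517
top blue [493 110   9   9  63] [497. 114.] [ 0.9382 -0.336   0.047 ] 0.0501
top blue [457 113  10   9  61] [461.4 116.7] [ 0.9297 -0.2569  0.0472] 0.053
top blue [513 131   9   8  60] [517.  134.6] [ 0.8919 -0.3806  0.047 ] 0.052
top blue [477 133  10   9  62] [481.3 137.3] [ 0.8839 -0.3011  0.0471] 0.0518
top blue [441 136  10   9  62] [445.7 139.9] [ 0.8767 -0.2226  0.0468] 0.0506
top blue [ 51 191  28  52 242] [ 64.6 216.9] [0.6863 0.6388 0.0136] 0.0196
top blue [137 245  33  37 840] [153.4 262.9] [0.5861 0.4272 0.0206] 0.0277
top blue [245 266  29  29 330] [259.8 278.4] [0.563  0.1803 0.047 ] 0.1349
top blue [357 462  26  16  81] [369.2 470.7] [ 0.2739 -0.0325  0.3463] 0.3737
top blue [330 469  15  11  38] [338.2 474.9] [0.2662 0.0151 0.3464] 0.3589
scene orange [ 42 212   9  19  48] [ 46.1 221.6] [ 0.9575 -1.1648 -0.3439] -0.3033
scene orange [ 55 239  29  67 650] [ 67.9 273.5] [ 0.9426 -1.1657 -0.578 ] -0.4201
scene blue [  546     0    94   154 11520] [598.6  68.2] [-1.0237 -0.3955  0.0562] 0.3024
scene blue [  95   91   86   36 1737] [137.  108.2] [ 0.633  -0.9194  0.081 ] 0.0875
scene blue [111 218   7   5  27] [113.8 219.9] [ 0.8947 -0.378   0.0473] 0.0502
scene blue [ 96 233   8   6  38] [ 99.6 235.2] [ 0.9412 -0.3328  0.0472] 0.0496
scene blue [126 232   8   6  35] [129.4 234.4] [ 0.8871 -0.2984  0.0471] 0.0499
scene blue [112 249   8   6  40] [115.5 251.3] [ 0.933  -0.2524  0.0473] 0.0498
scene blue [143 248   8   6  38] [146.4 250.3] [ 0.8793 -0.2186  0.0473] 0.0498
scene blue [380 296  20  10 115] [390.2 299.8] [0.5702 0.1964 0.048 ] 0.0507
scene blue [ 454  375   47   48 1365] [477.  398.1] [0.5948 0.4352 0.0217] 0.0261
```

View pics/c1.png

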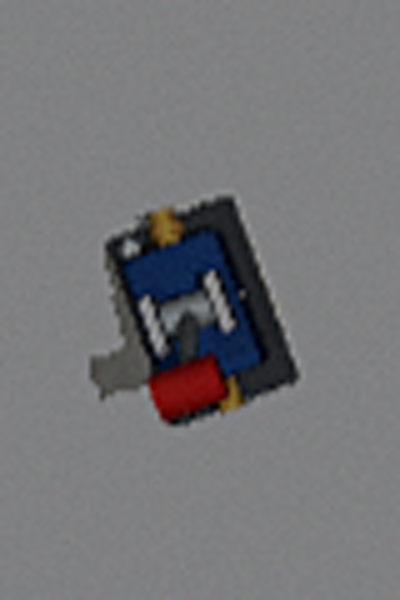

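View pics/c2.png

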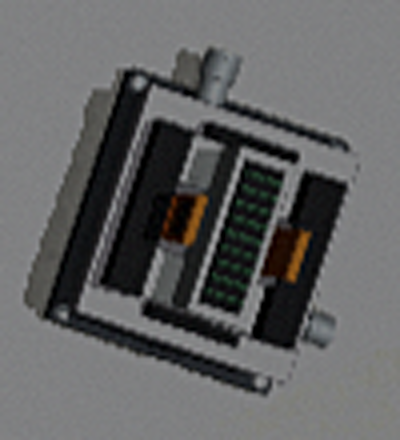

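View pics/c3.png

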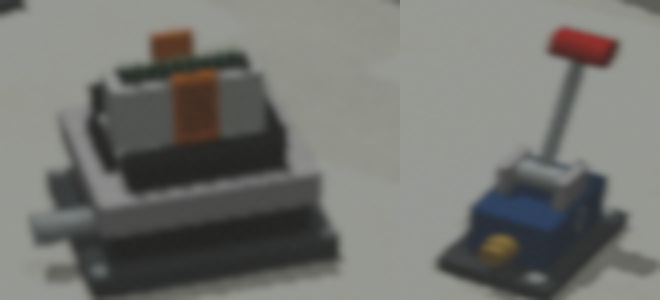

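```bash
python3 - <<'E'
from h import *
p=cv2.imread("pics/top0.png");d=np.load("top0.npy");h=cv2.cvtColor(p,cv2.COLOR_BGR2HSV)
v,u=np.mgrid[:480,:640]
P,uv=cloud("top",np.ones((480,640),bool),d)
Z=np.zeros((480,640));X=np.zeros((480,640,3));Z[uv[:,1],uv[:,0]]=P[:,2];X[uv[:,1],uv[:,0]]=P
def rect(m,name):
    Q=X[m][:,:2].astype(np.float32); r=cv2.minAreaRect(Q*1000);print(name,len(Q),np.array(r[0]).round(1),np.array(r[1]).round(1),round(r[2],2),np.radians(r[2]).round(3),"mean",Q.mean(0).round(4),"z",np.median(X[m][:,2]).round(4))
st=(u>390)&(u<490)&(v>235)&(v<335)
print(np.histogram(Z[st],bins=np.arange(0,.13,.005)))
rect(st&(Z>.05),"stage>50"); rect(st&(Z>.07),">70");rect(st&(Z>.07)&(Z<.085),"rails");rect(st&(Z>.1),">100")
o=st&(h[...,0]<16)&(h[...,1]>150)&(h[...,2]>40)
nn,l,s,ce=cv2.connectedComponentsWithStats(o.astype(np.uint8))
for i in range(1,nn):
    if s[i,4]>6: rect(l==i,f"or {s[i]} {ce[i].round(1)}"); t=(l==i)&(Z>.108); 
    if s[i,4]>6 and t.any(): rect(t,"  top")
g=st&masks(p)["green"]; rect(g,"green")
va=(u>235)&(u<285)&(v>255)&(v<312)
print(np.histogram(Z[va],bins=np.arange(0,.16,.005)))
rect(va&(Z>.04)&(Z<.055),"block");rect(va&(Z>.04)&(Z<.1),"block+");rect(va&(Z>.005)&(Z<.1),"base");rect(va&(Z>.057)&(Z<.08),"cheeks")
red=masks(p)["red"]&va;rect(red,"red")
Q=X[red];print(np.sort(Q[:,2])[[0,10,50,-10,-3]].round(4),Q.mean(0))
for n,z in(("top",.135),):
  c=cv2.findContours(red.astype(np.uint8),0,1)[0][0];print(cv2.minAreaRect(c))
ps=cv2.imread("pics/scene0.png");ds=np.load("scene0.npy")
m=masks(ps)["red"];m[:, :380]=0;m[:,425:]=0;m[:230]=0;m[265:]=0
Q,q=cloud("scene",m,ds);print("scene red",len(Q),Q.mean(0),q.mean(0),Q[:,2].min(),Q[:,2].max())
print(two(np.argwhere(red).mean(0)[::-1],q.mean(0)))
hs=cv2.cvtColor(ps,cv2.COLOR_BGR2HSV);mo=(hs[...,0]<16)&(hs[...,1]>110);mo[:, :260]=0;mo[:,300:]=0;mo[:165]=0;mo[215:]=0
nn,l,s,ce=cv2.connectedComponentsWithStats(mo.astype(np.uint8))
for i in range(1,nn):
  if s[i,4]>6:
    Q,q=cloud("scene",l==i,ds);print("sc or",s[i],ce[i],np.median(Q,0).round(4),Q.min(0).round(4),Q.max(0).round(4))
E
```

```text
(array([2022,   54,  334,  305,    4,   26,   97,   44,   28,   28,   46,
        688,  426,  354,  328,  603,   51,   41,   40,   40,  243,  405,
         84,   40,    0]), array([0.   , 0.005, 0.01 , 0.015, 0.02 , 0.025, 0.03 , 0.035, 0.04 ,
       0.045, 0.05 , 0.055, 0.06 , 0.065, 0.07 , 0.075, 0.08 , 0.085,
       0.09 , 0.095, 0.1  , 0.105, 0.11 , 0.115, 0.12 , 0.125]))
stage>50 3389 [ 549.1 -218. ] [121.1 130.3] 72.2 1.26 mean [ 0.5494 -0.2124] z 0.0735
>70 1875 [ 548.8 -218. ] [105.9 109.1] 71.54 1.249 mean [ 0.5494 -0.2152] z 0.0803
rails 982 [ 548.8 -218. ] [105.9 109.1] 71.54 1.249 mean [ 0.5496 -0.2145] z 0.0761
>100 772 [ 549.1 -217.7] [61.1 90. ] 72.12 1.259 mean [ 0.5489 -0.2171] z 0.1062
or [431 279   3   9   9] [432. 283.] 9 [ 558.7 -188.9] [ 2.7 17.8] 72.04 1.257 mean [ 0.5584 -0.1892] z 0.0694
or [435 279   6  12  13] [437.4 284.1] 13 [ 556.9 -189.7] [ 3.3 24.1] 73.59 1.284 mean [ 0.5575 -0.1898] z 0.1157
  top 12 [ 558.2 -189.3] [ 2.8 22.1] 68.64 1.198 mean [ 0.5585 -0.1899] z 0.1158
or [462 287   4   9  10] [463.7 291.1] 10 [ 544.6 -243.5] [ 1.6 17.3] 71.18 1.242
[... 941 characters left out ...]
ed 113 [264.6  91.2] [559.7  26.5] 18.02 0.315 mean [0.5183 0.1733] z 0.1474
[0.     0.144  0.147  0.1503 0.1509] [0.51832152 0.17331881 0.14587435]
((256.95001220703125, 297.3499755859375), (8.221921920776367, 13.597792625427246), 71.56504821777344)
scene red 23 [0.52627388 0.18026299 0.14809321] [406.26086957 243.30434783] 0.14661735835044531 0.15003538345315204
(array([0.52229245, 0.17566454, 0.14388914]), np.float64(0.001048043347082056))
sc or [274 173   8   6  42] [277.5 175.5] [ 0.5405 -0.242   0.1093] [ 0.5317 -0.2476  0.1021] [ 0.5501 -0.2363  0.1178]
sc or [278 182  11  19 181] [283.43646409 190.78453039] [ 0.5573 -0.1899  0.0982] [ 0.5349 -0.2158  0.0754] [ 0.5701 -0.1816  0.1185]
```

```bash
cat >> h.py <<'E'
def go(pos,yaw,tilt=0):
    s=sense();r=R.from_quat(s["tool_rot"])
    T=R.from_euler("z",yaw)*R.from_euler("y",tilt)*R.from_euler("x",np.pi)
    print("t",s["t"],"tcp",s["tcp_pos"].round(4),"gap",round(s["finger_gap"],3),"F",s["force"].round(1))
    print("shift",(r.inv().apply(np.array(pos)-s["tcp_pos"])/.1).round(3),"turn",((r.inv()*T).as_rotvec()/(2*np.pi)).round(4))
E
python3 -c "
from h import *
go([.522,.1745,.22],.39)"
```

```text
t 0.1 tcp [ 0.2165 -0.5856  0.2304] gap 1.003 F [ 0. -0. -0.]
shift [ 5.5   -6.072  0.118] turn [-0.0003 -0.0001 -0.0058]
```

```bash
for i in 1; do python3 -m inch '[[-1,[0.45,-0.5,0],[0,0,0]],[-1,[0.8,-0.9,0],[0,0,0]],[-1,[0.9,-1,0],[0,0,-0.0058]]]'; done
python3 -m inch '[[-1,[0.33,-0.36,0],[0,0,0]],[-1,[0.66,-0.7,0],[0,0,0]],[-1,[0.9,-1,0],[0,0,0]]]'
python3 -m inch '[[-1,[0.33,-0.36,0],[0,0,0]],[-1,[0.66,-0.7,0],[0,0,0]],[-1,[0.9,-1,0],[0,0,0]]]'
python3 -m inch '[[-1,[0.33,-0.36,0],[0,0,0]],[-1,[0.66,-0.7,0],[0,0,0]],[-1,[0.9,-1,0],[0,0,0]]]'
python3 -m inch '[[-1,[0.33,-0.36,0],[0,0,0]],[-1,[0.66,-0.7,0],[0,0,0]],[-1,[0.9,-1,0],[0,0,0]]]'
python3 -c "
from h import *
go([.522,.1745,.22],.39)"
```

```text
t: 0.4
tcp_pos: [0.2665, -0.4576, 0.2305]
tool_rot: [0.981, 0.194, 0.0, -0.002]
force: [0.7, 0.9, 0.4]
finger_gap: 1.005
t: 0.7
tcp_pos: [0.3119, -0.3318, 0.231]
tool_rot: [0.981, 0.194, 0.0, -0.001]
force: [0.2, -0.5, -0.6]
finger_gap: 1.0
t: 1.0
tcp_pos: [0.3569, -0.2054, 0.2312]
tool_rot: [0.981, 0.194, -0.0, -0.0]
force: [0.3, -1.4, 0.3]
finger_gap: 1.003
t: 1.3
tcp_pos: [0.4024, -0.0789, 0.2313]
tool_rot: [0.981, 0.194, 0.0, -0.0]
force: [0.6, -0.6, 0.3]
finger_gap: 0.998
t: 1.6
tcp_pos: [0.4478, 0.0479, 0.2313]
tool_rot: [0.981, 0.194, 0.0, -0.0]
force: [0.7, -0.7, -0.2]
finger_gap: 0.999
t 1.6 tcp [0.4478 0.0479 0.2313] gap 0.999 F [ 0.7 -0.7 -0.2]
shift [ 1.168 -0.887  0.114] turn [ 0.     -0.0001  0.0002]
```

```bash
python3 -m inch '[[-1,[0.35,-0.3,0],[0,0,0]],[-1,[0.7,-0.6,0],[0,0,0]],[-1,[0.95,-0.87,0],[0,0,0]],[-1,[0.95,-0.87,0],[0,0,0]],[-1,[0.95,-0.87,0],[0,0,0]]]'
python3 - <<'E'
from h import *
p,d=snapshot("scene");cv2.imwrite("pics/s1.png",p[150:390,250:570])
go([.522,.1745,.118],.39)
E
```

```text
t: 2.1
tcp_pos: [0.5012, 0.1627, 0.2307]
tool_rot: [0.981, 0.195, -0.001, 0.0]
force: [0.2, -0.3, 0.5]
finger_gap: 0.996
t 2.15 tcp [0.501  0.1619 0.2308] gap 0.995 F [-0.4 -0.1 -0.1]
shift [ 0.244 -0.036  1.127] turn [-0.      0.0003  0.0001]
```

View pics/s1.png

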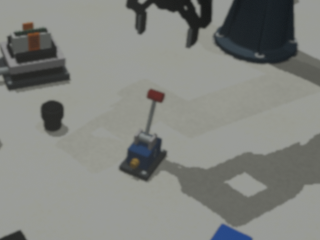

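The crop shows the open gripper above and behind the red handle (155,96), with nothing in between. I'll move over the handle, descend and close.

```bash
python3 -m inch '[[-1,[0.244,-0.036,0],[0,0,0]],[-1,[0.244,-0.036,0.3],[0,0,0]],[-0.5,[0.244,-0.036,0.6],[0,0,0]],[-0.4,[0.244,-0.036,0.9],[0,0,0]],[-0.4,[0.244,-0.036,1.0],[0,0,0]],[-0.4,[0.244,-0.036,1.0],[0,0,0]],[-0.4,[0.244,-0.036,1.0],[0,0,0]]]' 20
python3 - <<'E'
from h import *
p,d=snapshot("scene");cv2.imwrite("pics/s2.png",cv2.resize(p[200:340,340:480],None,fx=4,fy=4))
go([.522,.1745,.118],.39)
E
```

```text
t: 2.85
tcp_pos: [0.5238, 0.1742, 0.1322]
tool_rot: [0.981, 0.193, 0.001, 0.0]
force: [-0.1, -0.2, -0.3]
finger_gap: 0.701
t 2.9 tcp [0.5242 0.1745 0.1327] gap 0.7 F [0.3 0.2 0.6]
shift [-0.02  -0.009  0.147] turn [ 0.0001 -0.0004 -0.0001]
```

View pics/s2.png

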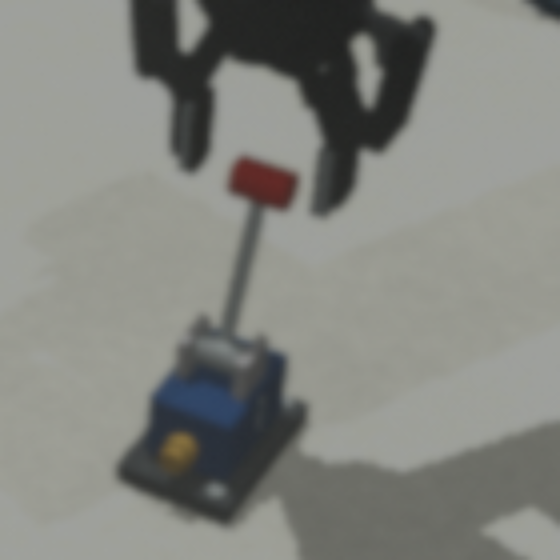

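The fingers straddle the red handle (at 263,183 in the crop), so I'll lower the last bit and close.

```bash
python3 -m inch '[[-0.4,[-0.02,-0.01,0.14],[0,0,0]],[-0.2,[-0.02,-0.01,0.14],[0,0,0]],[0.2,[-0.02,-0.01,0.14],[0,0,0]],[0.6,[-0.02,-0.01,0.14],[0,0,0]],[1,[-0.02,-0.01,0.14],[0,0,0]],[1,[-0.02,-0.01,0.14],[0,0,0]],[1,[-0.02,-0.01,0.14],[0,0,0]],[1,[-0.02,-0.01,0.14],[0,0,0]]]' 20
python3 - <<'E'
from h import *
p,d=snapshot("scene");cv2.imwrite("pics/s3.png",cv2.resize(p[200:340,340:480],None,fx=4,fy=4))
go([.5507,.186,.124],.39)
E
```

```text
t: 3.7
tcp_pos: [0.5215, 0.1752, 0.1185]
tool_rot: [0.981, 0.194, 0.001, 0.0]
force: [-1.0, 1.4, 6.0]
finger_gap: 0.321
t 3.75 tcp [0.5215 0.1752 0.1185] gap 0.324 F [-0.4 -0.1  5.9]
shift [ 0.311  0.011 -0.054] turn [ 0.0001 -0.0003  0.    ]
```

View pics/s3.png

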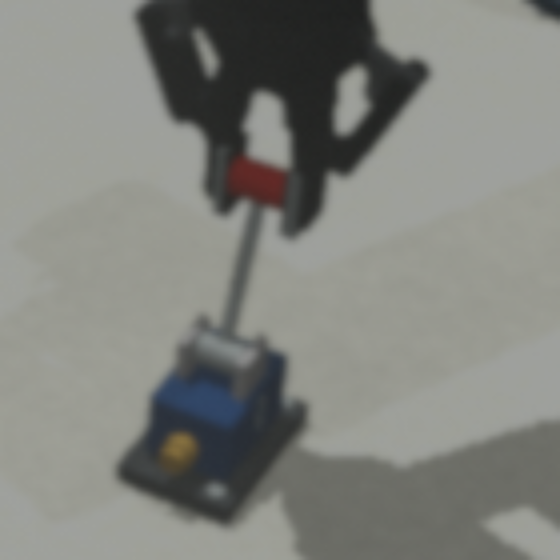

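```bash
python3 -m inch '[[1,[0.04,0,-0.013],[0,0,0]],[1,[0.08,0.003,-0.026],[0,0,0]],[1,[0.115,0.005,-0.035],[0,0,0]],[1,[0.15,0.006,-0.043],[0,0,0]],[1,[0.19,0.008,-0.05],[0,0,0]],[1,[0.235,0.01,-0.055],[0,0,0]],[1,[0.275,0.01,-0.058],[0,0,0]],[1,[0.311,0.01,-0.06],[0,0,0]],[1,[0.311,0.01,-0.06],[0,0,0]],[1,[0.311,0.01,-0.06],[0,0,0]],[1,[0.311,0.01,-0.06],[0,0,0]]]' 20
python3 - <<'E'
from h import *
p,d=snapshot("scene");cv2.imwrite("pics/s4.png",cv2.resize(p[200:340,340:480],None,fx=4,fy=4))
go([.5507,.186,.124],.39)
E
```

```text
t: 4.85
tcp_pos: [0.549, 0.1864, 0.123]
tool_rot: [0.981, 0.194, -0.001, -0.001]
force: [-4.1, 1.5, 2.0]
finger_gap: 0.323
t 4.9 tcp [0.549  0.1864 0.123 ] gap 0.326 F [-4.6  3.4  1.7]
shift [ 0.014  0.01  -0.01 ] turn [-0.0002  0.0003  0.    ]
```

View pics/s4.png

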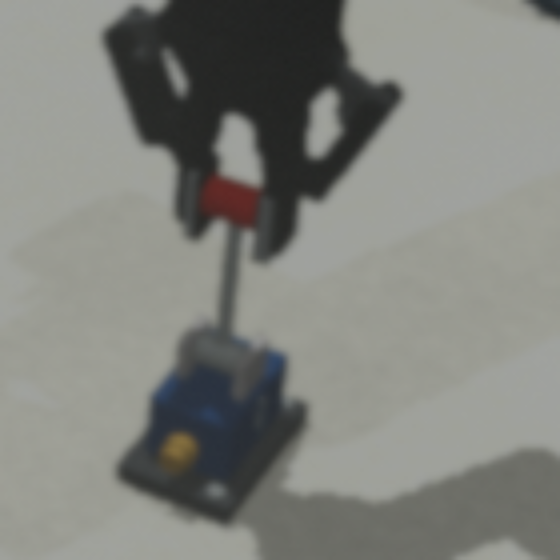

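The lever is nearly upright but about 1.4 mm short. I'll nudge it, release, rise and check.

```bash
python3 -m inch '[[1,[0.014,0.005,0],[0,0,0]],[1,[0.014,0.005,0],[0,0,0]],[1,[0.014,0.005,0],[0,0,0]],[0.2,[0.014,0.005,0],[0,0,0]],[-0.2,[0.014,0.005,0],[0,0,0]],[-0.4,[0.014,0.005,0],[0,0,0]],[-0.4,[0.014,0.005,-0.2],[0,0,0]],[-0.6,[0.014,0.005,-0.6],[0,0,0]],[-1,[0.014,0.005,-1],[0,0,0]]]' 20
python3 -m inch '[[-1,[-0.3,0.35,0],[0,0,0]],[-1,[-0.6,0.7,0],[0,0,0]],[-1,[-0.7,1,0],[0,0,0]],[-1,[-0.7,1,0],[0,0,0]]]'
python3 - <<'E'
from h import *
p,d=snapshot("scene");cv2.imwrite("pics/s5.png",cv2.resize(p[200:340,340:480],None,fx=4,fy=4))
m=masks(p)["red"];m[:, :340]=0;m[:,480:]=0;m[:200]=0;m[340:]=0
qs=np.argwhere(m).mean(0)[::-1]
p,d=snapshot("top");cv2.imwrite("pics/t5.png",p)
m=masks(p)["red"];m[:, :235]=0;m[:,285:]=0;m[:240]=0;m[320:]=0
Q,q=cloud("top",m,d);print(m.sum(),q.mean(0),np.median(Q,0),qs)
print(cv2.minAreaRect(q.astype(np.float32)))
c=onz("top",q.mean(0),.152)[0];print("c",c, two(q.mean(0),qs))
dv=c[:2]-[.5507,.186];print("along x",dv@[np.cos(.39),np.sin(.39)],"y",dv@[-np.sin(.39),np.cos(.39)])
v,u=np.mgrid[:480,:640];X,uv=cloud("top",(u>235)&(u<285)&(v>255)&(v<312),d);k=(X[:,2]>.04)&(X[:,2]<.1)
print(cv2.minAreaRect((X[k,:2]*1000).astype(np.float32)))
go([.5488,-.218,.22],-.313)
E
```

```text
t: 5.8
tcp_pos: [0.5518, 0.1856, 0.2238]
tool_rot: [0.981, 0.194, -0.0, 0.0]
force: [0.4, 0.4, -0.4]
finger_gap: 0.946
t: 6.2
tcp_pos: [0.5259, 0.0632, 0.224]
tool_rot: [0.981, 0.192, 0.001, 0.001]
force: [1.1, 0.3, -0.3]
finger_gap: 0.998
70 [251.52857143 283.8       ] [0.54912773 0.18616914 0.15306302] [nan nan]
((251.60000610351562, 283.8000183105469), (5.0596442222595215, 13.281564712524414), 71.56504821777344)
 ** On entry to DLASCL parameter number  4 had an illegal value
 ** On entry to DLASCL parameter number  4 had an illegal value
 ** On entry to DLASCL parameter number  4 had an illegal value
 ** On entry to DLASCL parameter number  4 had an illegal value
 ** On entry to DLASCL parameter number  5 had an illegal value
 ** On entry to DLASCL parameter number  4 had an illegal value<stdin>:4: RuntimeWarning: Mean of empty slice.
  ret = um.true_divide(
Traceback (most recent call last):
  File "h.py", line 14, in two
    A=np.c_[d1,-d2];t=np.linalg.lstsq(A,o2-o1,rcond=None)[0]
                      ~~~~~~~~~~~~~~~^^^^^^^^^^^^^^^^^^^^
numpy.linalg.LinAlgError: SVD did not converge in Linear Least Squares
```

View pics/s5.png

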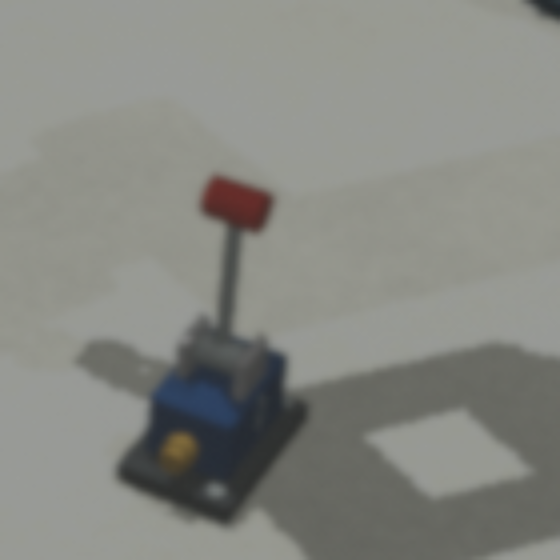

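View pics/t5.png

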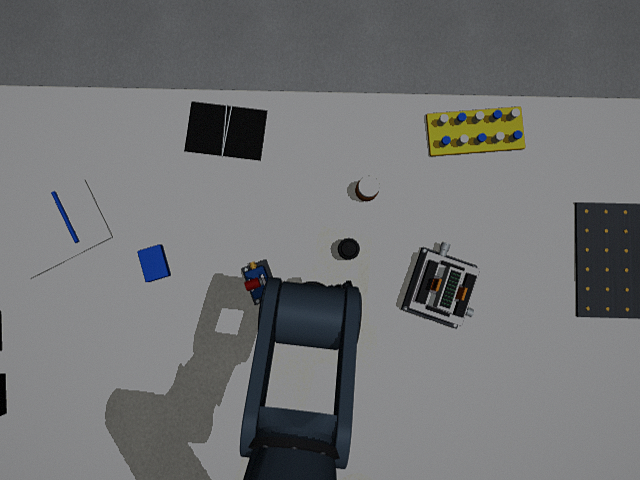

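```bash
python3 - <<'E'
from h import *
def red(p):
    h=cv2.cvtColor(p,cv2.COLOR_BGR2HSV);return ((h[...,0]<5)|(h[...,0]>174))&(h[...,1]>130)&(h[...,2]>30)
p=cv2.imread("pics/s5.png");m=red(p);r=cv2.minAreaRect(np.argwhere(m)[:,::-1].astype(np.float32));print(r);qs=(np.array(r[0])+.5)/4-.5+[340,200]
p=cv2.imread("pics/t5.png");m=red(p);m[:, :235]=0;m[:,285:]=0;m[:240]=0;m[320:]=0
q=np.argwhere(m)[:,::-1].astype(np.float32);r=cv2.minAreaRect(q);print(len(q),r,q.mean(0),q.min(0),q.max(0))
for z in(.145,.15):
  for uv in (q.mean(0),r[0]):
    c=onz("top",uv,z)[0];dv=c[:2]-[.5507,.186];print(z,c,"along x",dv@[np.cos(.39),np.sin(.39)],"y",dv@[-np.sin(.39),np.cos(.39)])
print(two(r[0],qs))
cv2.imwrite("pics/t5c.png",cv2.resize(p[245:315,230:290],None,fx=8,fy=8,interpolation=2))
go([.5488,-.218,.22],-.313)
E
```

```text
((235.35833740234375, 201.40725708007812), (54.08271026611328, 26.897626876831055), 19.179006576538086)
135 ((251.72412109375, 283.8103332519531), (9.47046184539795, 14.484235763549805), 68.19859313964844) [251.77777 284.     ] [244. 278.] [260. 290.]
0.145 [0.54871625 0.18668826 0.145     ] along x -0.0015731227613490246 y 0.0013907805461929807
0.145 [0.54908962 0.18680839 0.145     ] along x -0.0011821098284204366 y 0.00135993480405581
0.15 [0.54887791 0.18602764 0.15      ] along x -0.0016747570328232593 y 0.0007183047598641732
0.15 [0.54924939 0.18614716 0.15      ] along x -0.0012857286997341492 y 0.0006876155763718428
(array([0.5495156 , 0.18630032, 0.14633516]), np.float64(0.0010074403914791914))
t 6.3 tcp [0.5256 0.0661 0.2236] gap 1.003 F [ 0.7 -0.1 -0.2]
shift [-0.86   2.718  0.036] turn [-0.     -0.0003  0.1116]
```

View pics/t5c.png

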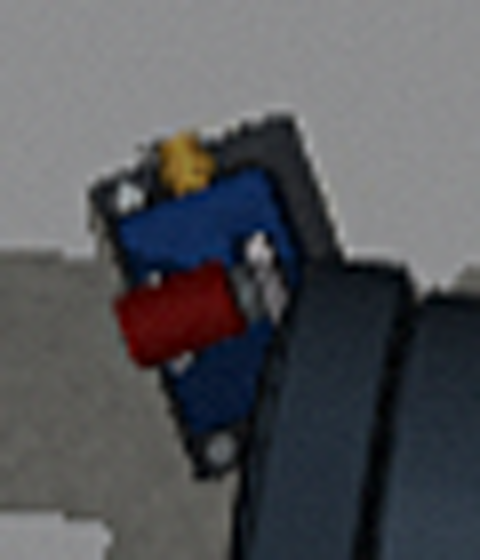

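The lever handle sits within about 1.3 mm of directly above the hinge (about 0.015 rad), so it counts as upright. Next is the cassette.

```bash
python3 -m inch '[[-1,[-0.14,0.45,0],[0,0,0]],[-1,[-0.29,0.9,0],[0,0,0]]]'
python3 -m inch '[[-1,[-0.14,0.45,0],[0,0,0]],[-1,[-0.29,0.9,0],[0,0,0]]]'
python3 -m inch '[[-1,[-0.14,0.4,0],[0,0,0.022]],[-1,[-0.29,0.9,0],[0,0,0.044]],[-1,[-0.29,0.9,0],[0,0,0.066]],[-1,[-0.29,0.9,0],[0,0,0.088]],[-1,[-0.29,0.9,0],[0,0,0.1116]],[-1,[-0.29,0.9,0],[0,0,0.1116]],[-1,[-0.29,0.9,0],[0,0,0.1116]]]'
python3 - <<'E'
from h import *
go([.549,-.218,.083],-.313)
E
```

```text
t: 6.5
tcp_pos: [0.533, -0.0263, 0.2234]
tool_rot: [0.981, 0.196, 0.001, 0.0]
force: [0.9, -0.1, -0.7]
finger_gap: 1.0
t: 6.7
tcp_pos: [0.5406, -0.1221, 0.2234]
tool_rot: [0.981, 0.195, 0.001, 0.0]
force: [1.5, -0.1, -0.2]
finger_gap: 1.001
t: 7.4
tcp_pos: [0.5476, -0.2151, 0.2232]
tool_rot: [0.988, -0.153, 0.0, -0.0]
force: [-0.6, 0.2, 0.9]
finger_gap: 0.999
t 7.4 tcp [ 0.5476 -0.2151  0.2232] gap 0.999 F [-0.6  0.2  0.9]
shift [0.021 0.024 1.402] turn [-0.    -0.     0.001]
```

```bash
python3 -m inch '[[-1,[0.021,0.024,0.1],[0,0,0.001]],[-1,[0.021,0.024,0.5],[0,0,0.001]],[-1,[0.021,0.024,0.85],[0,0,0.001]],[-1,[0.021,0.024,0.95],[0,0,0.001]],[-1,[0.021,0.024,0.95],[0,0,0.001]],[-1,[0.021,0.024,0.95],[0,0,0.001]]]' 40
python3 - <<'E'
from h import *
p,d=snapshot("scene");cv2.imwrite("pics/s6.png",cv2.resize(p[110:250,210:350],None,fx=4,fy=4))
go([.549,-.218,.083],-.313)
E
```

```text
t: 8.0
tcp_pos: [0.5492, -0.2194, 0.1291]
tool_rot: [0.987, -0.158, 0.001, 0.0]
force: [1.5, -0.5, -0.3]
finger_gap: 0.999
t 8.05 tcp [ 0.5495 -0.2195  0.1298] gap 1.001 F [ 0.5 -0.3 -0.7]
shift [-0.011 -0.013  0.468] turn [ 0.0001 -0.0005 -0.0006]
```

View pics/s6.png

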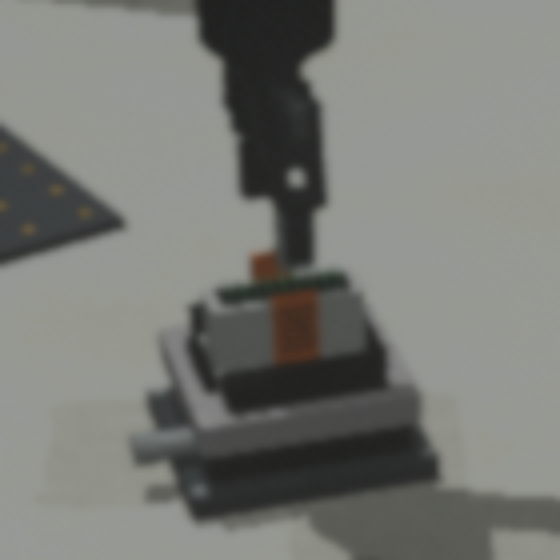

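The near finger (295,235 in the crop) lines up with the front orange catch (296,325). I'll descend and pinch.

```bash
python3 -m inch '[[-1,[-0.011,-0.013,0.2],[0,0,0]],[-1,[-0.011,-0.013,0.4],[0,0,0]],[-1,[-0.011,-0.013,0.46],[0,0,0]],[-1,[-0.011,-0.013,0.46],[0,0,0]],[-0.6,[-0.011,-0.013,0.46],[0,0,0]],[-0.4,[-0.011,-0.013,0.46],[0,0,0]],[-0.2,[-0.011,-0.013,0.46],[0,0,0]],[0,[-0.011,-0.013,0.46],[0,0,0]],[0.3,[-0.011,-0.013,0.46],[0,0,0]],[1,[-0.011,-0.013,0.46],[0,0,0]],[1,[-0.011,-0.013,0.46],[0,0,0]],[1,[-0.011,-0.013,0.46],[0,0,0]],[1,[-0.011,-0.013,0.46],[0,0,0]],[1,[-0.011,-0.013,0.46],[0,0,0]]]' 40
python3 - <<'E'
from h import *
p,d=snapshot("scene");cv2.imwrite("pics/s7.png",cv2.resize(p[110:250,210:350],None,fx=4,fy=4))
print(sense()["finger_gap"]*85)
go([.549,-.218,.183],-.313)
E
```

```text
t: 9.45
tcp_pos: [0.5488, -0.2179, 0.0851]
tool_rot: [0.987, -0.158, 0.002, 0.001]
force: [-1.6, 1.3, 11.9]
finger_gap: 0.481
40.623236617544876
t 9.5 tcp [ 0.5488 -0.2179  0.0851] gap 0.478 F [-2.6  1.8 12.3]
shift [ 0.006  0.001 -0.979] turn [ 0.0002 -0.0006 -0.0006]
```

View pics/s7.png

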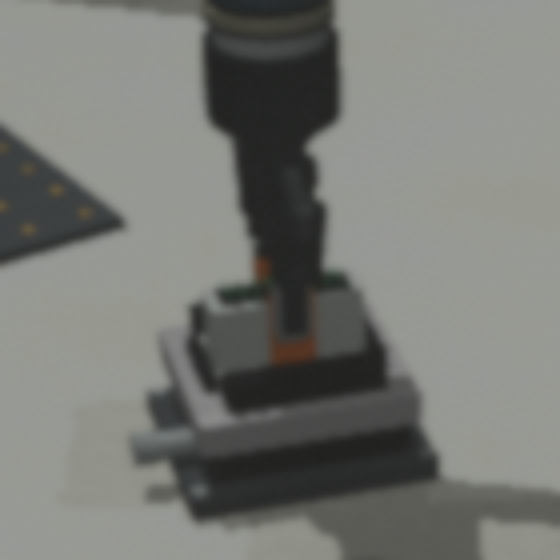

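The pinch is at full depth: the reading of about 41 mm is at or below 44 mm. I'll lift slowly at first, checking the force.

```bash
python3 -m inch '[[1,[0,0,-0.03],[0,0,0]],[1,[0,0,-0.06],[0,0,0]],[1,[0,0,-0.1],[0,0,0]],[1,[0,0,-0.15],[0,0,0]],[1,[0,0,-0.2],[0,0,0]],[1,[0,0,-0.25],[0,0,0]],[1,[0,0,-0.3],[0,0,0]],[1,[0,0,-0.3],[0,0,0]]]' 40
python3 - <<'E'
from h import *
p,d=snapshot("scene");cv2.imwrite("pics/s8.png",cv2.resize(p[110:250,210:350],None,fx=4,fy=4))
go([.549,-.218,.183],-.313)
E
```

```text
t: 10.3
tcp_pos: [0.5482, -0.2176, 0.1132]
tool_rot: [0.987, -0.158, 0.001, 0.0]
force: [0.3, -0.8, -2.1]
finger_gap: 0.476
t 10.35 tcp [ 0.5479 -0.2175  0.1128] gap 0.474 F [ 0.5 -1.1 -2.3]
shift [ 0.013  0.002 -0.702] turn [ 0.     -0.0002 -0.0007]
```

View pics/s8.png

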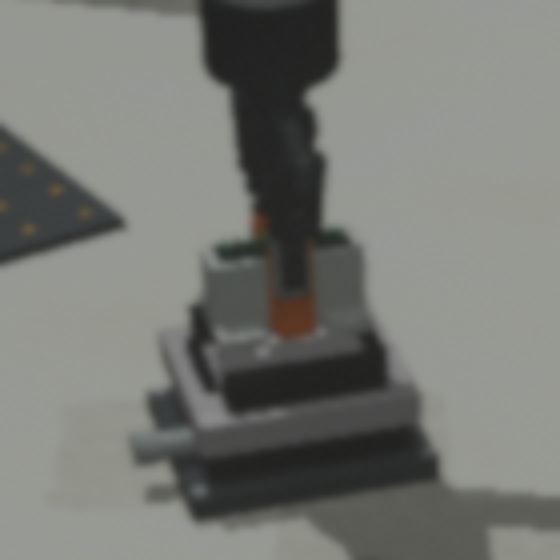

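The cassette has come up level, with its feet showing above the rails, and it weighs about 2 N. I'll lift the remaining distance.

```bash
python3 -m inch '[[1,[0,0,-0.06],[0,0,0]],[1,[0,0,-0.15],[0,0,0]],[1,[0,0,-0.25],[0,0,0]],[1,[0,0,-0.35],[0,0,0]],[1,[0,0,-0.45],[0,0,0]],[1,[0,0,-0.55],[0,0,0]],[1,[0,0,-0.63],[0,0,0]],[1,[0,0,-0.69],[0,0,0]],[1,[0,0,-0.72],[0,0,0]],[1,[0,0,-0.72],[0,0,0]],[1,[0,0,-0.72],[0,0,0]],[1,[0,0,-0.72],[0,0,0]],[1,[0,0,-0.72],[0,0,0]],[1,[0,0,-0.72],[0,0,0]]]' 40
python3 - <<'E'
from h import *
p,d=snapshot("scene");cv2.imwrite("pics/s9.png",cv2.resize(p[70:330,210:450],None,fx=2.3,fy=2.3))
p,d=snapshot("top");cv2.imwrite("pics/t9.png",p)
print(np.abs(sense()["qd"]).max())
go([.549,-.218,.185],-.313)
E
```

```text
t: 11.75
tcp_pos: [0.5475, -0.2172, 0.184]
tool_rot: [0.987, -0.158, -0.0, -0.0]
force: [-0.2, 0.1, -2.9]
finger_gap: 0.475
0.001847670816845513
t 11.85 tcp [ 0.5476 -0.2173  0.1841] gap 0.476 F [-0.6  0.4 -1.2]
shift [ 0.016  0.002 -0.009] turn [-0.      0.0001 -0.0007]
```

View pics/s9.png

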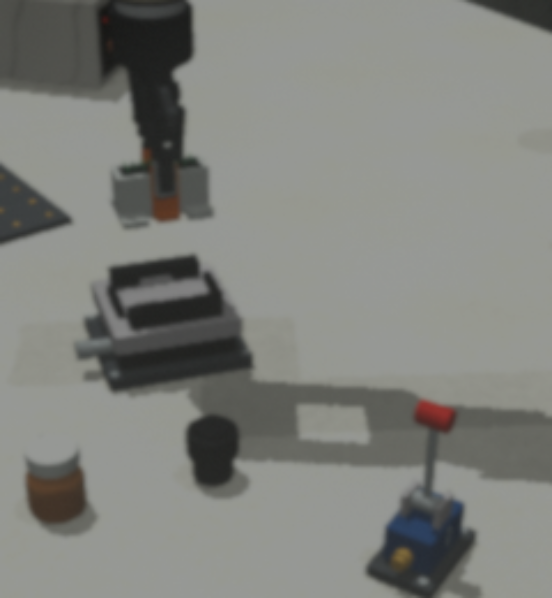

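View pics/t9.png

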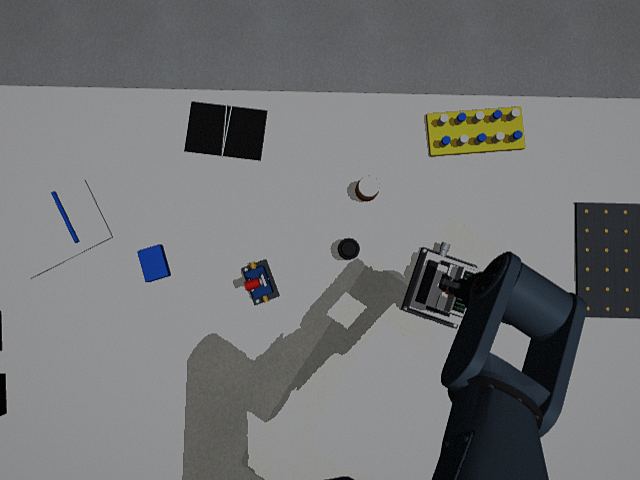

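```bash
python3 - <<'E'
from h import *
p=cv2.imread("pics/t9.png");_,d=snapshot("top")
v,u=np.mgrid[:480,:640];va=(u>235)&(u<285)&(v>255)&(v<312)
h=cv2.cvtColor(p,cv2.COLOR_BGR2HSV);m=((h[...,0]<5)|(h[...,0]>174))&(h[...,1]>140)&(h[...,2]>40)&va
Q,q=cloud("top",m,d);r=cv2.minAreaRect(q.astype(np.float32));print(r,np.median(Q,0))
X,uv=cloud("top",va,d)
for lo,hi in((.04,.055),(.057,.08)):
  k=(X[:,2]>lo)&(X[:,2]<hi);b=cv2.minAreaRect((X[k,:2]*1000).astype(np.float32));print(b)
for z in(.145,.15):
  c=onz("top",r[0],z)[0];print((c[:2]-[.5507,.186])@[np.cos(.39),np.sin(.39)])
s,ds=snapshot("scene")
# level: white body bottom/top height at both x ends, from depth near the cassette
P,uv=cloud("scene",np.ones((480,640),bool),ds)
Cx=np.array([np.cos(.313),-np.sin(.313)]);Cy=np.array([np.sin(.313),np.cos(.313)])
L=np.c_[(P[:,:2]-[.5485,-.2175])@np.c_[Cx,Cy],P[:,2]]
for y0,y1,nm in((-.02,.019,"top"),(.02,.036,"feet")):
  for a,b in((-.048,-.03),(.03,.048)):
    k=(L[:,0]>a)&(L[:,0]<b)&(L[:,1]>y0)&(L[:,1]<y1)&(L[:,2]>.14)&(L[:,2]<.24);print(nm,a,k.sum(),np.percentile(L[k,2],[5,50,95]).round(4) if k.any() else "")
print(sense()["t"])
E
```

```text
((251.72412109375, 283.8103332519531), (9.47046184539795, 14.484235763549805), 68.19859313964844) [0.5490057  0.18555715 0.15227871]
((550.8175048828125, 185.88441467285156), (64.19759368896484, 44.97217559814453), 23.386999130249023)
((550.8857421875, 185.69676208496094), (25.92418670654297, 35.34624481201172), 22.380632400512695)
-0.0011821098284204366
-0.0012857286997341492
top -0.048 153 [0.1679 0.1909 0.2063]
top 0.03 190 [0.1661 0.1892 0.2058]
feet -0.048 35 [0.1594 0.1656 0.1679]
feet 0.03 39 [0.1599 0.1648 0.1676]
11.95
```

```bash
python3 -c "
from station import *
print(sign_off());s=sense();print(s['t'],s['tcp_pos'],s['finger_gap'])"
```

```text
the job is handed in; nothing more can be done
None
the job is handed in; nothing more can be done
```

I swung the vacuum lever upright and released it. I then pinched both orange catches at 40 N and lifted the cassette straight up out of its nest. The job was handed in at about 12 s, with the gripper still holding the cassette.

Last checks before handing in:
- **Lever:** the handle is within about 1.3 mm of directly above the hinge, about -0.015 rad, which is inside the camera error.
- **Lift:** the gripper rose 99 mm and the cassette's underside is about 160 mm above the bench, so the lift is about 100 mm.
- **Level:** the two ends of the cassette agree to about 0.5 mm.
- **Stillness:** joint speeds were below 0.002 rad/s, and in the pictures nothing but the gripper touches the cassette.
- **Nearby objects:** the lens, jar and box look unmoved in the top view; I did not measure them again.

Two readings did not match exactly:
- **Jaw opening:** scaled linearly it was about 40.5 mm, against the 44 mm expected for fully pinched catches. I put this down to the scale not being linear, and the cassette came free without resistance.
- **Weight:** the force reading while holding varied from 1.2 to 2.9 N. The lightest cassette should give about 1.7 N.

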